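Tip the drained punches out of the spring-return bucket into the sorting tray

ROBOT

A 6-joint arm with a two-finger parallel gripper is mounted at the origin on a cart in front of the work surface, level with it; the furniture and walls round the work are solid. World frame = base frame: x ahead of the robot, y to its left, z up, the work surface at z = 0. Lengths are in mm, angles in rad, forces in N, time in s.
With the tool pointing down it reaches from about 375 to 925 mm from the base axis. Payload 5.7 kg.
Tool frame: the origin (TCP) lies between the finger pads; the fingertips stand 17 mm ahead of it and the grasp point (between the pads) lies 2 mm behind it; z points along the fingers, y is the line along which they close (so a half turn about z gives the same grasp; the last joint's range is limited). The gripper opens to 88 mm and grips with 3 to 60 N. Pads are 20 mm wide; open, the fingers measure 115 mm over their backs; the gripper's body (75 mm by 178 mm) begins 61 mm behind the grasp point.
Start: joints at [1.038, 0.359, 1.51, -0, 1.272, -0.115], TCP at [243.44, 548.362, 239.623] pointing down, gripper open.
Joint ranges: [-2.97, 2.97], [-1.01, 2.36], [0.21, 2.38], [-0.96, 4.11], [0.2, 2.71], [-2.98, 2.98]. Speed limits (rad/s): [2.39, 2.39, 3.14, 3.14, 3.14, 3.14].

INTERFACE

Orientations are given as a 3x3 rotation matrix whose columns are the frame's x, y, z axes.
In Python, from rig import bot gives the robot as it stands.
- The arm moves only by the tool drive_effector, called after "Emit:" as a command line: name --argument value ..., lists and objects as JSON in quotes. Schema: {"type":"object","properties":{"plan":{"type":"object","properties":{"deltas":{"type":"array","items":{"type":"array","items":{"type":"number"},"minItems":6,"maxItems":6},"minItems":1,"maxItems":12}},"additionalProperties":false,"required":["deltas"]},"finger_gap":{"type":"number"},"grip_force":{"type":"number"},"only":{"type":"string"},"quiet":{"type":"boolean"},"lines":{"type":"string"}},"required":["plan"],"additionalProperties":false}. plan is an object whose key "deltas" holds a list of rows, 1 to 12 of them, each of 6 numbers: dx, dy, dz in mm, then a rotation vector rx, ry, rz in rad; each row is the pose to reach, as a shift and turn from the pose commanded when the call began, along the tool's axes at that moment; what a row does not reach only later rows make up. A row lasts 1/10 s, in which the tool goes at most 50 mm and 0.15 rad, less where a joint would pass 70% of its speed; a pose out of reach is approached as far as the arm can. finger_gap is the finger opening in mm, set as the call begins (left out keeps the last). The fingers move at their own pace and stop on an object; grip_force is the grip in N (left out, the last holds). Time passes only in rows, so rows that do not move let the fingers close. The tool returns the time, the measured TCP pose, the force, the opening and the grip force at its end. only (a regular expression) keeps the lines of the reply that match it, lines (a string "A,B") keeps lines A to B, and quiet returns only ok. Input that does not fit is refused with a message, and nothing moves.
- bot.get_obs(): the state, without advancing time (a new reading comes with each control period).
- bot.read_camera(name): name is "scene" or "top"; returns a dict with "image" (384x512x3 uint8, red, green, blue), "fx", "fy", "cx", "cy" (pixels), "pose" (4x4, takes a point from camera to world coordinates). Camera axes: x right, y up, looking along -z (the intrinsics and any distortion apply to the point x, -y, -z); pixel columns grow to the right and rows downward; lengths in mm; the calibration is good to about 2 mm. A picture is of the moment at which its call begins. There is no depth.
- bot.sign_off(): hands the job in; it is judged then, once.
The state is a dict: "clock": time; "joint_pos": joint angles; "joint_velocities": joint speeds; "effort": joint torques, N m; "position": TCP position; "tool_rot": TCP orientation; "ft_force": force on the tool from outside, world axes, zero at the start; "ft_torque": the same for the moment, N m; "gripper_width": finger opening in mm; "finger_force": force on a finger pad.
Only numpy, scipy, OpenCV 4.12 (cv2) and the standard library are available. Lean on these libraries where they do the work, as an engineer would, in place of code of your own. Each camera call takes 0.05 s, during which the arm holds its last target. There are 200 camera calls.

TASK

The steel punches have finished draining in the little tipping bucket. Set the empty wooden tray under the bucket's spout, close up to the foot of its stand, push the handle over past the latch and hold the bucket tipped until all four punches have slid out into the tray, then let it swing back until it sits level and latched again. The punches should end up lying in the tray, with the tray flat on the bench; leave the hammer, the scriber, the pliers, the wooden block and the brass weight where they lie.

Things in the scene. Friction and masses are not known exactly. Their poses are not given: they have to be found in the camera images.
- stand: dark steel stand of the aluminium tipping bucket, fixed. Origin: on the bench under the bucket's pivot; z up, +x the way it tips and pours, handle on its +y side. Base 6 mm thick, x -190 to -38 mm, y +-78 mm. In front of x = -38 all is free below 55 mm. Pivot axis along y, 105 mm up; bearings and hub within 15 mm of it, |y| < 85 mm
- bucket (a joint): tip angle (rad): 0 level and latched, 1.75 hard stop, spout steeply down. Spring and weight always drive it to 0, damped; let go anywhere, it swings home in about 1 s and latches by itself. A sprung roller behind it holds it at 0: about 9 N along the handle's path (13 N if pushed level) to leave, past it at 0.15 rad, then 3 to 7 N. Punches slide out between 0.9 and 1.6 rad
- handle (a point): middle of the black grip, a bar 16 mm thick, 66 mm long, along the stand's y, 125 mm to +y of the bucket's middle, free all round. On the bucket's crank, 130 mm from the pivot axis: at rest 92 mm behind it (-x) and 92 mm above (197 mm over the bench); tipping swings it up, over and forward by the joint angle. The bucket (118 mm wide) swings up beside it to 280 mm over the bench
- lip (a point): middle of the spout's pouring edge, 118 mm wide. At rest 31 mm in front of the pivot, 113 mm over the bench; fully tipped about straight below the pivot, 73 mm over the bench. Punches leave it moving forward and come to rest, if the tray stops them, 0 to 150 mm in front of the pivot
- tray: open wooden tray, loose, empty: 200 mm (its x) by 170 mm (its y), 45 mm high, walls 9 mm, floor 6 mm, about 0.4 kg. Origin: centre of its underside, z up. A wall can be pinched from above and the tray slid on the bench. Under the spout: its 200 mm side along the stand's x axis, its centre 65 to 75 mm in front of the stand's origin
- punch_a: steel doming punch lying in the bucket at the start: 79 mm long, round shank 19 mm thick with a ball at one end, about 60 g. Origin: its underside at mid length as it lies; its y axis runs along the shank, ball at -y
- punch_b: steel doming punch lying in the bucket at the start: 76 mm long, round shank 16 mm thick with a ball at one end, about 60 g. Origin: its underside at mid length as it lies; its y axis runs along the shank, ball at -y
- punch_c: steel doming punch lying in the bucket at the start: 75 mm long, round shank 17 mm thick with a ball at one end, about 60 g. Origin: its underside at mid length as it lies; its y axis runs along the shank, ball at -y
- punch_d: steel doming punch lying in the bucket at the start: 73 mm long, round shank 16 mm thick with a ball at one end, about 60 g. Origin: its underside at mid length as it lies; its y axis runs along the shank, ball at -y
- hammer: small hammer with a wooden shaft, 209 mm long, a bystander. Origin: centre of its underside
- pliers: blue-handled flat pliers, 150 mm long, a bystander. Origin: centre of its underside
- scriber: scriber with a brown handle, 190 mm long, a bystander. Origin: centre of its underside
- weight: small brass weight, 31 mm high, a bystander. Origin: centre of its underside
- spare_block: sawn wooden block, 60 by 90 by 30 mm, a bystander. Origin: centre of its underside

How it is judged:
By the outcome, as a careful person would: the job done as asked, in the order asked, and still so for the second after the job is handed in, with the robot touching nothing.
It also fails if it takes over 58 s, if anything falls off the work surface, if the arm or the gripper's body presses on something with over 40 N, if the wrist force passes 120 N, or if a joint passes its speed limit or range.

## Working session

There is one attempt and no reset: what is moved stays moved. The work goes in short steps, Python scripts to look and compute and a tool call to move; the robot and the scene stay as the last step left them, time stands still between calls to the robot, and variables do not carry over. Pictures are saved under pics/ and viewed, at most 10 in all, crops included, and the job is handed in when it is done.

```bash
ls; mkdir -p pics
```

Run:
```python
from rig import bot
import cv2
for n in("scene","top"):
    c=bot.read_camera(n); cv2.imwrite(f"pics/{n}0.png",c["image"][...,::-1]); print(n,c["fx"],c["fy"],c["cx"],c["cy"],c["pose"].round(3).tolist(),[k for k in c])
o=bot.get_obs();print(o["clock"],o["position"],o["tool_rot"])
```

```text
pics
rig.py
scene 499.97123171565954 499.97123171565954 247.35973540646927 196.3187520498024 [[-0.897, 0.3, -0.324, 135.65], [-0.441, -0.574, 0.69, 920.539], [0.021, 0.762, 0.647, 987.201], [0.0, 0.0, 0.0, 1.0]] ['image', 'fx', 'fy', 'cx', 'cy', 'pose']
top 353.0091428070259 353.0091428070259 250.86577668117718 193.62631144912154 [[-0.017, 0.997, -0.074, 490.97], [-1.0, -0.017, 0.008, -8.831], [0.007, 0.074, 0.997, 1065.804], [0.0, 0.0, 0.0, 1.0]] ['image', 'fx', 'fy', 'cx', 'cy', 'pose']
0.1 [243.15767119 547.88834019 238.92361685] [[-9.13977118e-01  4.05764925e-01 -8.07857661e-04]
 [ 4.05765685e-01  9.13976135e-01 -1.35376859e-03]
 [ 1.89050814e-04 -1.56511443e-03 -9.99998757e-01]]
```

View pics/top0.png

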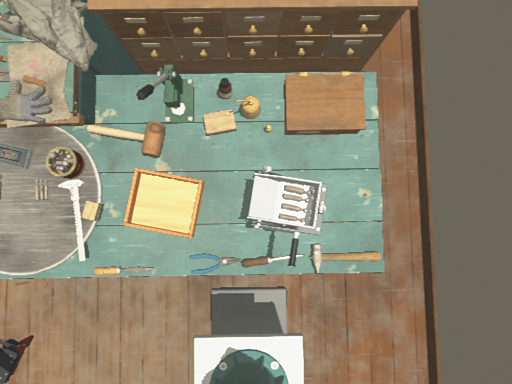

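View pics/scene0.png

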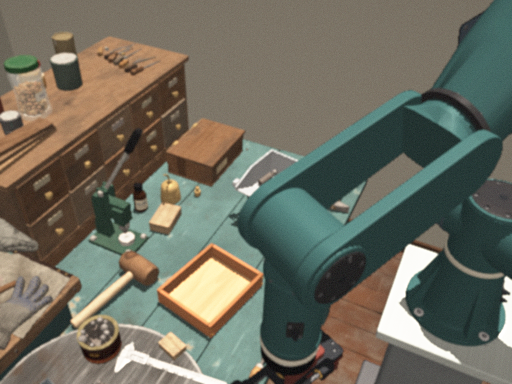

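Create h.py:
```python
import numpy as np
from rig import bot
def ray(c,u,v):
    P=np.array(c["pose"]); d=P[:3,:3]@np.array([(u-c["cx"])/c["fx"],-(v-c["cy"])/c["fy"],-1]); return P[:3,3],d
def at(c,u,v,z):
    o,d=ray(c,u,v); return o+d*(z-o[2])/d[2]
def proj(c,p):
    P=np.array(c["pose"]); q=P[:3,:3].T@(np.array(p)-P[:3,3]); return np.array([c["cx"]+c["fx"]*q[0]/-q[2],c["cy"]-c["fy"]*q[1]/-q[2]])
```

Run:
```python
import cv2
a=cv2.imread("pics/top0.png")[150:290,110:350]
cv2.imwrite("pics/topc.png",cv2.resize(a,(0,0),fx=3.3,fy=3.3,interpolation=cv2.INTER_CUBIC))
```

```text
(no output)
```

View pics/topc.png

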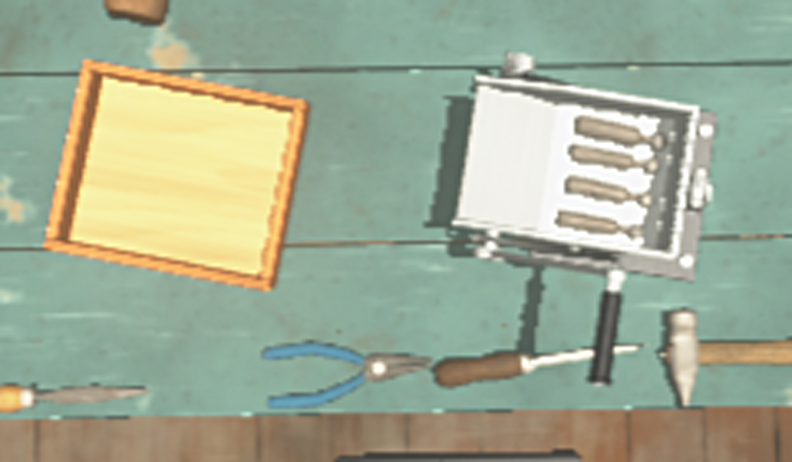

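Create m.py:
```python
from h import *
import cv2
def rect(c):
    a=c["image"]; h=cv2.cvtColor(a,cv2.COLOR_RGB2HSV)
    m=cv2.inRange(h,(8,90,110),(28,255,255)); m[:150]=0; m[290:]=0; m[:,:105]=0; m[:,400:]=0
    m=cv2.morphologyEx(m,cv2.MORPH_OPEN,np.ones((3,3)))
    cs,_=cv2.findContours(m,cv2.RETR_EXTERNAL,cv2.CHAIN_APPROX_NONE); k=max(cs,key=cv2.contourArea)
    p=np.array([at(c,u,v,45)[:2] for u,v in k[:,0]],np.float32)
    return cv2.minAreaRect(p),cv2.boxPoints(cv2.minAreaRect(p))
```

Run:
```python
from m import *
c=bot.read_camera("top")
r,b=rect(c); print(r,b.round(1).tolist())
f=lambda u,v,z:at(c,110+(u+.5)/3.3-.5,150+(v+.5)/3.3-.5,z).round(1)
for n,u,v,z in [("t",86,62,45),("t",308,101,45),("t",272,290,45),("t",47,246,45),("lip",477,78,113),("lip",456,222,113),("piv",518,63,105),("piv",487,245,105),("g0",615,292,197),("g1",598,383,197),("base",716,113,6),("base",692,280,6)]: print(n,f(u,v,z))
g=cv2.cvtColor(c["image"],cv2.COLOR_RGB2GRAY); m=(g<60).astype(np.uint8); m[:,:275]=0;m[:,310:]=0;m[:225]=0;m[275:]=0
n,l,s,ce=cv2.connectedComponentsWithStats(m)
i=1+s[1:,4].argmax(); print(s[i],ce[i],at(c,*ce[i],199)); ys,xs=np.where(l==i)
q=np.array([at(c,x,y,199)[:2] for x,y in zip(xs,ys)],np.float32); print(cv2.minAreaRect(q))
```

```text
((545.542236328125, 236.09652709960938), (205.0146484375, 169.78553771972656), 78.3152847290039) [[441.6000061035156, 152.89999389648438], [607.9000244140625, 118.5], [649.4000244140625, 319.29998779296875], [483.20001220703125, 353.70001220703125]]
t [645.9 316.5  45. ]
t [608.1 121.3  45. ]
t [443.3 153.8  45. ]
t [484.8 349.3  45. ]
lip [617.  -26.6 113. ]
lip [499.   -7.3 113. ]
piv [630.1 -61.1 105. ]
piv [479.7 -32.5 105. ]
g0 [ 444.4 -124.5  197. ]
g1 [ 378.  -110.1  197. ]
base [ 595.3 -246.8    6. ]
base [ 443.8 -220.     6. ]
[290 259   1   2   2] [290.  259.5] [ 393.23270873 -108.19376528  199.        ]
((393.23284912109375, -108.19377136230469), (2.403829336166382, 0.0), 178.53688049316406)
```

Emit:
drive_effector --plan '{"deltas":[[-40,-7,0,0,0,-0.03],[-90,-16,0,0,0,-0.1],[-140,-26,10,0,0,-0.2],[-190,-35,30,0,0,-0.216],[-240,-44,50,0,0,-0.216],[-285,-52,70,0,0,-0.216],[-330,-60,90,0,0,-0.216],[-365,-67,110,0,0,-0.216],[-383,-70,120,0,0,-0.216],[-383,-70,120,0,0,-0.216]]}' --finger_gap 50

```text
clock: 1.15
position: [566.1, 326.7, 117.4]
tool_rot: [[-0.979, 0.204, -0.003], [0.204, 0.979, -0.002], [0.002, -0.002, -1.0]]
ft_force: [-0.2, -0.3, 0.2]
gripper_width: 49.8
finger_force: 0.0
```

Run:
```python
from m import *
c=bot.read_camera("scene"); cv2.imwrite("pics/s1.png",c["image"][...,::-1])
o=bot.get_obs(); print(o["position"],o["tool_rot"].round(4),o["clock"],o["ft_force"])
```

```text
[564.89555807 328.24449165 118.56436875] [[-9.793e-01  2.026e-01 -2.400e-03]
 [ 2.026e-01  9.793e-01 -6.000e-04]
 [ 2.300e-03 -1.100e-03 -1.000e+00]] 1.2 [ 0.18126867  0.29398051 -0.05405382]
```

View pics/s1.png

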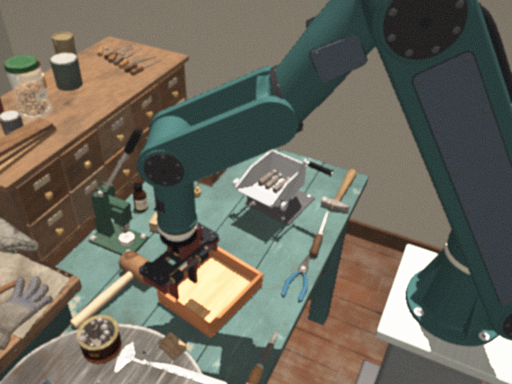

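Emit:
drive_effector --plan '{"deltas":[[0,0,40,0,0,0],[0,0,75,0,0,0],[0,0,87,0,0,0],[0,0,87,0,0,0]]}'

```text
clock: 1.6
position: [562.7, 329.7, 31.7]
tool_rot: [[-0.98, 0.199, -0.003], [0.199, 0.98, -0.001], [0.003, -0.002, -1.0]]
ft_force: [0.0, 0.2, 0.6]
gripper_width: 49.8
finger_force: 0.0
```

Emit:
drive_effector --plan '{"deltas":[[0,0,0,0,0,0],[0,0,0,0,0,0],[0,0,0,0,0,0],[0,0,0,0,0,0],[0,0,0,0,0,0],[0,0,0,0,0,0]]}' --finger_gap 0 --grip_force 25

```text
clock: 2.2
position: [566.0, 329.6, 33.5]
tool_rot: [[-0.98, 0.201, 0.002], [0.201, 0.98, 0.001], [-0.001, 0.002, -1.0]]
ft_force: [0.7, 2.4, 4.9]
gripper_width: 9.1
finger_force: 25.0
```

Run:
```python
from m import *
c=bot.read_camera("top"); o=bot.get_obs()
R=o["tool_rot"]; print(o["position"],np.degrees(np.arctan2(R[1,1],R[0,1])))
r,b=rect(c); print(r,b.round(1).tolist())
```

```text
[565.99605226 329.6540673   33.46181199] 78.42193943817895
((530.4266357421875, -418.537353515625), (55.76326370239258, 312.0256042480469), 87.2200927734375) [[373.20001220703125, -438.79998779296875], [684.9000244140625, -454.0], [687.5999755859375, -398.29998779296875], [375.8999938964844, -383.1000061035156]]
```

Emit:
drive_effector --plan '{"deltas":[[-4,-14,0,0,0,-0.005],[-10,-36,0,0,0,-0.01],[-18,-61,0,0,0,-0.015],[-25,-86,0,0,0,-0.02],[-33,-111,0,0,0,-0.025],[-40,-136,0,0,0,-0.027],[-47,-161,0,0,0,-0.027],[-54,-185,0,0,0,-0.027],[-59,-201,0,0,0,-0.027],[-60,-205,0,0,0,-0.027],[-60,-205,0,0,0,-0.027],[-60,-205,0,0,0,-0.027]]}'

```text
clock: 3.45
position: [583.6, 114.7, 33.4]
tool_rot: [[-0.985, 0.174, 0.001], [0.174, 0.985, -0.001], [-0.002, -0.001, -1.0]]
ft_force: [0.0, -3.8, 6.6]
gripper_width: 8.6
finger_force: 25.0
```

Emit:
drive_effector --plan '{"deltas":[[0,0,0,0,0,0],[0,0,0,0,0,0],[0,0,0,0,0,0]]}' --finger_gap 40

```text
clock: 3.75
position: [582.2, 116.0, 32.3]
tool_rot: [[-0.985, 0.174, -0.001], [0.174, 0.985, -0.0], [0.001, -0.0, -1.0]]
ft_force: [0.7, -0.8, 0.4]
gripper_width: 29.3
finger_force: 0.0
```

Emit:
drive_effector --plan '{"deltas":[[0,0,-30,0,0,0],[0,0,-70,0,0,0],[0,0,-120,0,0,0],[0,0,-165,0,0,0],[0,100,-190,0,0,0],[0,100,-190,0,0,0]]}'

```text
clock: 4.35
position: [600.5, 211.9, 224.1]
tool_rot: [[-0.984, 0.177, 0.003], [0.177, 0.984, 0.0], [-0.002, 0.001, -1.0]]
ft_force: [-0.1, 1.3, -0.8]
gripper_width: 39.8
finger_force: 0.0
```

Run:
```python
from m import *
c=bot.read_camera("top"); cv2.imwrite("pics/t2.png",cv2.resize(c["image"][150:290,110:350,::-1],(0,0),fx=3.3,fy=3.3,interpolation=cv2.INTER_CUBIC)); o=bot.get_obs()
R=o["tool_rot"]; print(o["clock"],o["position"],R,np.degrees(np.arctan2(R[1,1],R[0,1])))
```

```text
4.4 [602.20541926 220.29498773 225.62055034] [[-0.9849149   0.17292229  0.00636578]
 [ 0.17296436  0.9849047   0.00678719]
 [-0.00509603  0.00778585 -0.9999567 ]] 80.04192439849923
```

View pics/t2.png

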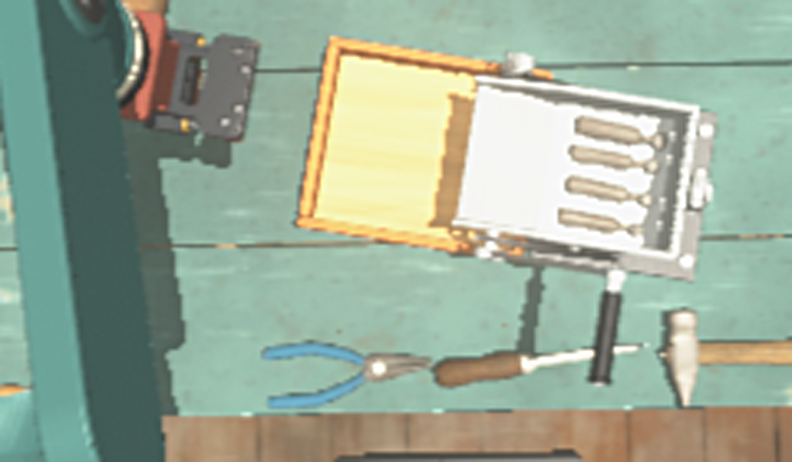

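Run:
```python
from m import *
c=bot.read_camera("top")
f=lambda u,v,z:at(c,110+(u+.5)/3.3-.5,150+(v+.5)/3.3-.5,z)
O=np.array([553,-47]);X=np.array([np.cos(np.radians(80)),np.sin(np.radians(80))]);Y=np.array([-X[1],X[0]])
S=lambda p:((p[:2]-O)@X,(p[:2]-O)@Y)
for n,u,v,z in [("t",332,37,45),("t",297,224,45),("lip",477,78,113),("lip",456,222,113),("piv",518,63,105),("piv",487,245,105),("g0",615,292,197),("g1",598,383,197),("base",716,113,6),("base",692,280,6)]: print(n,np.round(S(f(u,v,z)),1))
```

```text
t [163.8 -84.4]
t [166.8  83. ]
lip [ 31.2 -59.5]
lip [29.7 60.1]
piv [ -0.5 -78.3]
piv [ 1.6 74.7]
g0 [-95.1  93.5]
g1 [-92.6 161.4]
base [-189.4  -76.4]
base [-189.3   77.5]
```

Run:
```python
from m import *
O=np.array([553,-47]);X=np.array([np.cos(np.radians(80)),np.sin(np.radians(80))]);Y=np.array([-X[1],X[0]])
def edge(c,img,P0,dx,dy):
    # hue-based edge along stand-like axes: profile across far edge
    P=np.array(c["pose"]);
    h=(img[...,0].astype(np.float32)-img[...,2].astype(np.float32))
    for t in (-60,-30,0,30,60):
        s=np.arange(-25,25,.5); pts=[proj(c,[*(P0+dx*a+dy*t),45]) for a in s]
        v=cv2.remap(h,np.float32([p[0] for p in pts])[None],np.float32([p[1] for p in pts])[None],cv2.INTER_LINEAR)[0]
        i=np.where(v>(v.max()+v[-15:].mean())/2)[0].max(); print(t,s[i],v.max(),v[-15:].mean())
c=bot.read_camera("top")
old=cv2.imread("pics/top0.png")[...,::-1]
a=np.radians(78.4);dx=np.array([np.cos(a),np.sin(a)]);dy=np.array([-dx[1],dx[0]])
print("old rel centre+100"); edge(c,old,np.array([545.5,235.2])+100*dx,dx,dy)
print("old near edge");edge(c,old,np.array([545.5,235.2])-100*dx,-dx,dy)
print("new rel 170"); edge(c,c["image"],O+170*X,X,Y)
print("lat"); edge(c,c["image"],O+100*X-85*Y,-Y,X*.4)
```

```text
old rel centre+100
-60 3.0 142.01367 -15.396289
-30 3.0 140.875 -13.042904
0 3.0 138.85938 -11.78789
30 3.0 141.90625 -10.6015625
60 2.5 143.40625 -10.9222
old near edge
-60 1.0 143.3125 -7.44082
-30 1.0 144.3125 -6.4128256
0 1.0 143.67188 -6.5989585
30 1.0 143.8418 -9.171354
60 1.0 142.63672 -9.778906
new rel 170
-60 -2.5 140.73926 -9.586002
-30 -3.5 139.10742 -7.0208335
0 -3.0 138.30273 -6.845573
30 -2.5 142.51953 -8.276692
60 -2.5 142.8125 -9.377865
lat
-60 0.0 137.2041 -11.393815
-30 0.5 130.29297 -11.66608
0 0.5 132.58398 -10.196224
30 0.0 140.0752 -10.872005
60 0.5 131.1875 -11.901367
```

Emit:
drive_effector --plan '{"deltas":[[0,-48,20,0,0,0],[0,-97,45,0,0,0],[0,-97,90,0,0,0],[0,-97,135,0,0,0],[0,-97,170,0,0,0],[0,-97,190,0,0,0],[0,-97,190,0,0,0]]}' --finger_gap 40

```text
clock: 5.2
position: [578.8, 114.6, 28.2]
tool_rot: [[-0.985, 0.175, -0.009], [0.175, 0.985, -0.001], [0.008, -0.003, -1.0]]
ft_force: [-0.1, -0.6, 0.7]
gripper_width: 39.8
finger_force: 0.0
```

Emit:
drive_effector --plan '{"deltas":[[0,0,0,0,0,0],[0,0,0,0,0,0],[0,0,0,0,0,0],[0,0,0,0,0,0],[0,0,0,0,0,0],[0,0,0,0,0,0]]}' --finger_gap 0 --grip_force 25

```text
clock: 5.8
position: [583.5, 116.1, 33.0]
tool_rot: [[-0.985, 0.174, 0.002], [0.174, 0.985, -0.0], [-0.002, 0.0, -1.0]]
ft_force: [-1.8, -1.4, 6.1]
gripper_width: 8.9
finger_force: 25.0
```

Emit:
drive_effector --plan '{"deltas":[[0,0,0,0,0,0],[0,0,0,0,0,0],[0,0,0,0,0,0]]}' --finger_gap 40

```text
clock: 6.1
position: [582.7, 116.2, 31.8]
tool_rot: [[-0.985, 0.174, -0.0], [0.174, 0.985, -0.0], [0.0, -0.0, -1.0]]
ft_force: [0.0, -0.1, 0.1]
gripper_width: 29.4
finger_force: 0.0
```

Emit:
drive_effector --plan '{"deltas":[[0,0,-30,0,0,0],[0,0,-70,0,0,0],[0,0,-120,0,0,0],[0,0,-170,0,0,0],[0,50,-200,0,0,0],[0,100,-230,0,0,0],[0,100,-268,0,0,0],[0,100,-268,0,0,0]]}' --finger_gap 0

```text
clock: 6.9
position: [603.5, 218.0, 306.5]
tool_rot: [[-0.985, 0.171, 0.011], [0.171, 0.985, 0.003], [-0.01, 0.005, -1.0]]
ft_force: [0.9, -0.6, -0.6]
gripper_width: 0.8
finger_force: 0.0
```

Run:
```python
from m import *
O=np.array([553,-47]);X=np.array([np.cos(np.radians(80)),np.sin(np.radians(80))]);Y=np.array([-X[1],X[0]])
c=bot.read_camera("top"); h=(c["image"][...,0].astype(np.float32)-c["image"][...,2])
for t in (-60,-30,0,30,60):
    s=np.arange(-25,25,.5); p=np.float32([proj(c,[*(O+(170+a)*X+t*Y),45]) for a in s])
    v=cv2.remap(h,p[None,:,0].copy(),p[None,:,1].copy(),cv2.INTER_LINEAR)[0]; print(t,s[np.where(v>65)[0].max()])
o=bot.get_obs();R=o["tool_rot"];print(o["clock"],o["position"],np.degrees(np.arctan2(R[1,1],R[0,1])))
```

```text
-60 -2.0
-30 -1.0
0 -1.0
30 -2.0
60 -1.5
6.95 [602.05346166 216.40091293 303.34293358] 80.10615775191326
```

Emit:
drive_effector --plan '{"deltas":[[10,-30,0,0,0,0],[24,-75,0,0,0,0],[39,-122,0,0,0,0],[54,-170,0,0,0,0],[69,-217,0,0,0,0],[84,-265,0,0,0,0],[99,-312,0,0,0,0],[113,-358,0,0,0,0],[125,-396,0,0,0,0],[133,-421,0,0,0,0],[133,-421,0,0,0,0],[133,-421,0,0,0,0]]}' --finger_gap 0

```text
clock: 8.15
position: [395.0, -176.7, 298.9]
tool_rot: [[-0.984, 0.176, -0.002], [0.176, 0.984, 0.002], [0.002, 0.001, -1.0]]
ft_force: [-0.2, 0.5, 0.8]
gripper_width: 0.4
finger_force: 0.0
```

Run:
```python
from m import *
O=np.array([553,-47]);X=np.array([np.cos(np.radians(80)),np.sin(np.radians(80))]);Y=np.array([-X[1],X[0]])
for i in range(3):
  c=bot.read_camera("scene"); o=bot.get_obs();R=o["tool_rot"];d=o["position"][:2]-O; print(o["clock"],d@X,d@Y,o["position"][2],np.degrees(np.arctan2(R[1,1],R[0,1])),R[:,2])
cv2.imwrite("pics/s3.png",c["image"][...,::-1])
```

```text
8.2 -154.57587862734772 132.67332368082882 299.09611970366257 79.93155828334353 [-0.0012076   0.00138514 -0.99999831]
8.25 -154.26770274310698 132.3721824917834 299.2828075145731 79.99563309603705 [-9.29789884e-04  1.13578222e-03 -9.99998923e-01]
8.3 -154.1196313103243 132.18173947815652 299.4346120256391 80.04152164561306 [-7.48874300e-04  8.33519781e-04 -9.99999372e-01]
```

View pics/s3.png

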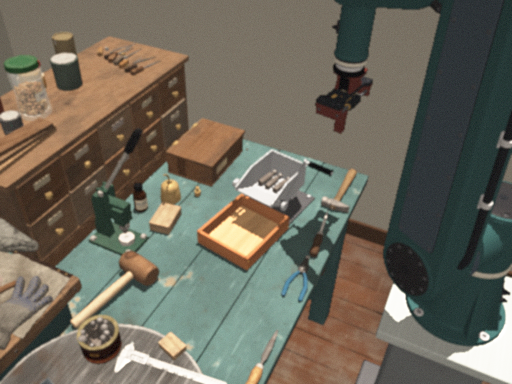

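Emit:
drive_effector --plan '{"deltas":[[0,0,40,0,0,0],[0,0,80,0,0,0],[0,0,105,0,0,0],[0,0,111,0,0,0],[0,0,111,0,0,0],[0,0,111,0,0,0]]}'

```text
clock: 8.9
position: [397.1, -177.0, 190.0]
tool_rot: [[-0.985, 0.173, 0.002], [0.173, 0.985, -0.001], [-0.002, -0.001, -1.0]]
ft_force: [0.3, -0.1, -0.2]
gripper_width: 0.4
finger_force: 0.0
```

Emit:
drive_effector --plan '{"deltas":[[0,12,0,0,0,0],[0,28,0,0,0,0],[0,37,0,0,0,0],[0,42,-2,0,0,0],[0,47,-6,0,0,0],[0,52,-10,0,0,0],[0,57,-14,0,0,0],[0,65,-19,0,0,0],[0,73,-24,0,0,0],[0,81,-28,0,0,0],[0,90,-30,0,0,0],[0,99,-33,0,0,0]]}'

```text
clock: 10.1
position: [414.3, -82.0, 223.8]
tool_rot: [[-0.985, 0.174, 0.002], [0.174, 0.985, -0.006], [-0.003, -0.006, -1.0]]
ft_force: [-3.9, -9.9, 6.8]
gripper_width: 0.6
finger_force: 4.9
```

Run:
```python
from m import *
c=bot.read_camera("scene"); cv2.imwrite("pics/s4.png",c["image"][100:300,150:400,::-1].repeat(2,0).repeat(2,1))
```

```text
(no output)
```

View pics/s4.png

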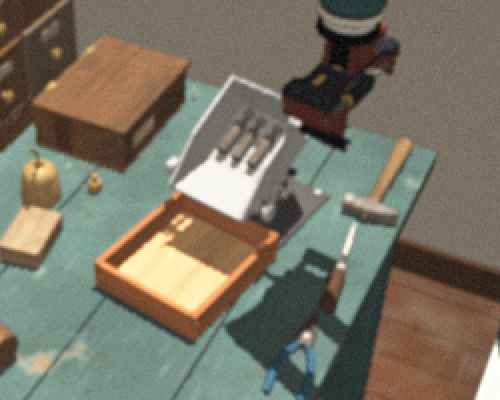

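Emit:
drive_effector --plan '{"deltas":[[0,11,-2,0,0,0],[0,22,-4,0,0,0],[0,34,-5,0,0,0],[0,45,-4,0,0,0],[0,56,-3,0,0,0],[0,67,-1,0,0,0],[0,78,3,0,0,0],[0,88,7,0,0,0],[0,98,12,0,0,0],[0,108,18,0,0,0],[0,117,25,0,0,0],[0,125,33,0,0,0]]}'

```text
clock: 11.35
position: [434.7, 44.6, 188.1]
tool_rot: [[-0.985, 0.174, -0.001], [0.174, 0.985, 0.0], [0.001, -0.0, -1.0]]
ft_force: [-0.8, -1.9, 3.2]
gripper_width: 0.3
finger_force: 2.0
```

Emit:
drive_effector --plan '{"deltas":[[0,5,5,0,0,0],[0,9,10,0,0,0],[0,9,10,0,0,0],[0,9,10,0,0,0],[0,9,10,0,0,0],[0,9,10,0,0,0],[0,9,10,0,0,0],[0,9,10,0,0,0],[0,9,10,0,0,0],[0,9,10,0,0,0]]}'

```text
clock: 12.35
position: [435.9, 52.4, 178.8]
tool_rot: [[-0.985, 0.174, -0.001], [0.174, 0.985, -0.0], [0.001, -0.0, -1.0]]
ft_force: [-3.2, -4.6, 0.1]
gripper_width: 0.6
finger_force: 2.4
```

Run:
```python
from m import *
c=bot.read_camera("scene"); cv2.imwrite("pics/s5.png",c["image"][100:300,150:400,::-1].repeat(3,0).repeat(3,1))
```

```text
(no output)
```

View pics/s5.png

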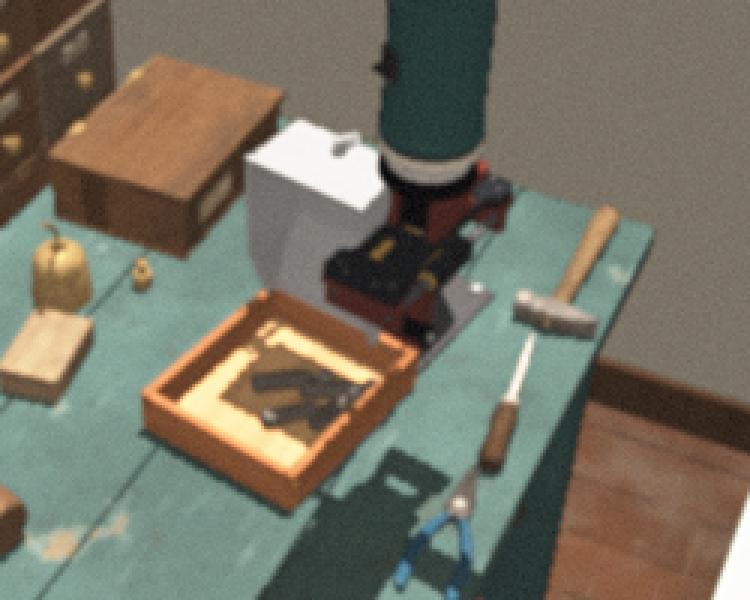

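Emit:
drive_effector --plan '{"deltas":[[0,2,2,0,0,0],[0,4,4,0,0,0],[0,4,4,0,0,0],[0,4,4,0,0,0],[0,4,4,0,0,0],[0,4,4,0,0,0],[0,4,4,0,0,0],[0,4,4,0,0,0],[0,4,4,0,0,0],[0,4,4,0,0,0],[0,4,4,0,0,0],[0,4,4,0,0,0]]}'

```text
clock: 13.6
position: [436.6, 56.3, 174.8]
tool_rot: [[-0.985, 0.174, -0.001], [0.174, 0.985, -0.0], [0.001, -0.001, -1.0]]
ft_force: [-3.6, -3.7, 0.4]
gripper_width: 0.6
finger_force: 2.5
```

Run:
```python
from m import *
c=bot.read_camera("scene")["image"][180:280,180:310]; t=bot.read_camera("top")["image"][150:250,180:310]
g=np.hstack([cv2.resize(x,(0,0),fx=3,fy=3,interpolation=cv2.INTER_CUBIC) for x in(c,t)]); cv2.imwrite("pics/s6.png",g[...,::-1])
```

```text
(no output)
```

View pics/s6.png

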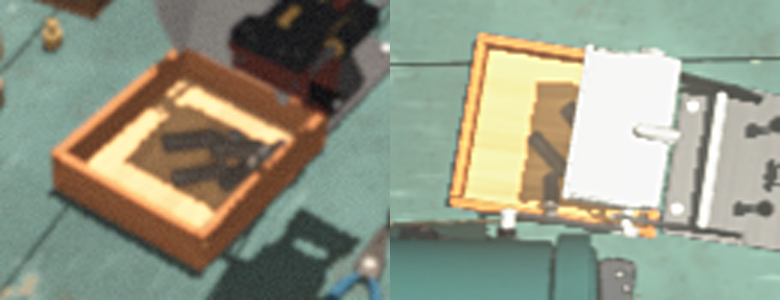

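Emit:
drive_effector --plan '{"deltas":[[0,-12,-14,0,0,0],[0,-30,-28,0,0,0],[0,-50,-40,0,0,0],[0,-71,-48,0,0,0],[0,-93,-51,0,0,0],[0,-116,-51,0,0,0],[0,-138,-47,0,0,0],[0,-160,-40,0,0,0],[0,-179,-28,0,0,0],[0,-197,-14,0,0,0],[0,-220,-14,0,0,0],[0,-250,-14,0,0,0]]}'

```text
clock: 14.9
position: [394.4, -189.8, 188.8]
tool_rot: [[-0.985, 0.174, 0.002], [0.174, 0.985, 0.001], [-0.002, 0.001, -1.0]]
ft_force: [-0.2, -0.8, -0.2]
gripper_width: 0.7
finger_force: 0.0
```

Emit:
drive_effector --plan '{"deltas":[[0,0,0,0,0,0],[0,0,0,0,0,0],[0,-20,-30,0,0,0],[0,-20,-70,0,0,0],[0,-20,-110,0,0,0],[0,-20,-110,0,0,0],[0,-20,-110,0,0,0],[0,-20,-110,0,0,0],[0,-20,-110,0,0,0]]}'

```text
clock: 15.8
position: [389.6, -208.2, 297.5]
tool_rot: [[-0.985, 0.173, -0.002], [0.173, 0.985, 0.002], [0.002, 0.001, -1.0]]
ft_force: [0.6, -0.1, -0.1]
gripper_width: 0.4
finger_force: 0.0
```

Run:
```python
from m import *
bot_t=bot.read_camera("top")["image"]; s=bot.read_camera("scene")["image"][180:280,180:310]; t=bot_t[150:290,180:320]
g=np.hstack([cv2.resize(x,(400,int(400*x.shape[0]/x.shape[1])),interpolation=cv2.INTER_CUBIC)[:300] if i else cv2.resize(x,(400,400),interpolation=cv2.INTER_CUBIC)[:300] for i,x in enumerate((t,s))]); cv2.imwrite("pics/s7.png",g[...,::-1])
print(bot.get_obs()["ft_force"])
# change of bucket and bystander areas vs start
o=cv2.imread("pics/top0.png")[...,::-1].astype(int); d=np.abs(o-bot_t).sum(2)
for n,(a,b,e,f) in dict(bucket_right=(165,240,305,330),handle=(235,272,286,302),pliers=(250,276,188,230),scriber=(254,268,242,286),hammer=(240,275,308,382),scr2=(262,278,92,156)).items(): print(n,np.median(d[a:b,e:f]),(d[a:b,e:f]>90).mean())
```

```text
[0.60410719 0.56282196 0.59190123]
bucket_right 56.0 0.0432
handle 58.0 0.34459459459459457
pliers 38.0 0.03296703296703297
scriber 141.5 0.6168831168831169
hammer 114.0 0.5258687258687259
scr2 39.0 0.0
```

View pics/s7.png

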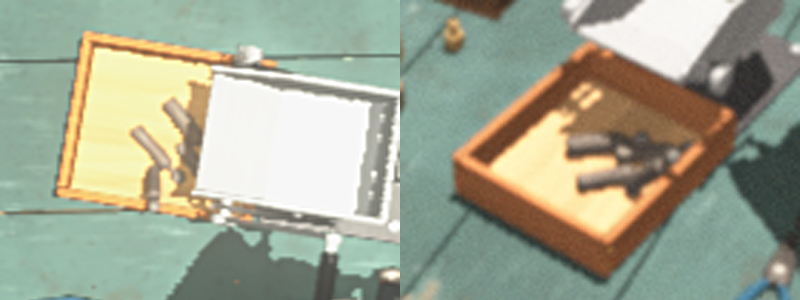

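Run:
```python
from m import *
O=np.array([553,-47]);a=np.radians(80);X=np.array([np.cos(a),np.sin(a)]);Y=np.array([-X[1],X[0]])
def S(p): d=p[:2]-O; return np.round([d@X,d@Y],0)
for n in("top","scene"):
    c=bot.read_camera(n); h=cv2.cvtColor(c["image"],cv2.COLOR_RGB2HSV)
    # region: tray outline at z=45, grown 15mm, in front of lip
    poly=np.int32([proj(c,[*(O+x*X+y*Y),45]) for x,y in((40 if n=="top" else -25,-98),(180,-98),(180,98),(40 if n=="top" else -25,98))])
    reg=np.zeros(h.shape[:2],np.uint8); cv2.fillPoly(reg,[poly],1)
    m=((h[...,1]<105)&((h[...,0]<28)|(h[...,0]>150)|(h[...,1]<35))).astype(np.uint8)*reg
    k,l,s,ce=cv2.connectedComponentsWithStats(m)
    for i in range(1,k):
        if s[i,4]<12: continue
        ys,xs=np.where(l==i); r=cv2.minAreaRect(np.float32(np.c_[xs,ys])); b=cv2.boxPoints(r)
        u,v=ce[i]; hsv=h[l==i].mean(0).round()
        print(n,s[i,4],ce[i].round(1),np.round(r[1],1),hsv,"ends z20",[S(at(c,*p,20)).tolist() for p in b])
```

```text
top 35 [204.7 177.7] [27.  5.] [ 38.  40. 134.] ends z20 [[189.0, -69.0], [174.0, -71.0], [161.0, 8.0], [175.0, 11.0]]
top 467 [234.2 202.4] [45.6 35.1] [ 19.  71. 200.] ends z20 [[170.0, 10.0], [100.0, -68.0], [-1.0, 23.0], [69.0, 100.0]]
top 17 [201.1 203. ] [ 0.8 16.1] [ 37.  47. 136.] ends z20 [[174.0, 64.0], [174.0, 17.0], [172.0, 17.0], [172.0, 64.0]]
top 72 [217.6 212.8] [22.8  5.9] [ 27.  84. 247.] ends z20 [[158.0, 67.0], [157.0, 50.0], [90.0, 54.0], [91.0, 72.0]]
top 38 [216.4 223.2] [23.  2.] [ 31.  50. 154.] ends z20 [[154.0, 100.0], [155.0, 94.0], [88.0, 84.0], [87.0, 90.0]]
scene 99 [217.8 211.6] [ 4.4 60.1] [ 34.  51. 173.] ends z20 [[157.0, -107.0], [-58.0, -118.0], [-52.0, -102.0], [162.0, -93.0]]
scene 1165 [240.2 234.5] [52.3 39.6] [ 20.  70. 200.] ends z20 [[145.0, -63.0], [-2.0, -110.0], [7.0, 59.0], [146.0, 91.0]]
scene 17 [290.4 220.1] [2.8 5.7] [ 13.  37. 103.] ends z20 [[-32.0, 75.0], [-53.0, 75.0], [-50.0, 84.0], [-29.0, 84.0]]
```

Run:
```python
from m import *
O=np.array([553,-47]);a=np.radians(80);X=np.array([np.cos(a),np.sin(a)]);Y=np.array([-X[1],X[0]])
for n in("top","scene"):
    c=bot.read_camera(n); f=(c["image"][...,0].astype(np.float32)-c["image"][...,2])
    g=cv2.cvtColor(c["image"],cv2.COLOR_RGB2GRAY).astype(np.float32)
    xs=range(-24,168,8); print(n,list(xs))
    for y in (92,86,80,74,68,60,50):
        p=np.float32([proj(c,[*(O+x*X+y*Y),45 if y>75 else 20]) for x in xs])[None]
        q=lambda im:cv2.remap(im,p[...,0].copy(),p[...,1].copy(),cv2.INTER_LINEAR)[0].astype(int).tolist()
        print(y,"r-b",*q(f),"| g",*q(g))
```

```text
top [-24, -16, -8, 0, 8, 16, 24, 32, 40, 48, 56, 64, 72, 80, 88, 96, 104, 112, 120, 128, 136, 144, 152, 160]
92 r-b -14 -4 -5 -14 -13 -13 -12 -14 -14 -12 -13 -14 -12 -8 -14 -14 0 14 24 19 -1 -14 -16 -17 | g 173 134 135 179 182 181 177 180 180 180 181 180 177 172 184 179 163 143 139 153 170 176 173 171
86 r-b 11 0 13 6 8 17 26 49 37 24 30 18 6 67 60 60 31 34 40 30 36 25 44 29 | g 116 172 195 207 177 113 114 143 157 190 179 134 159 131 123 128 187 161 169 166 177 169 153 179
80 r-b 55 25 22 5 17 90 109 126 132 130 133 46 31 138 130 132 131 132 131 134 132 134 137 136 | g 156 146 153 244 189 135 152 211 206 208 207 193 182 192 211 207 209 210 208 208 208 207 201 203
74 r-b 73 70 20 17 67 80 88 104 82 92 93 87 29 83 99 83 84 88 76 91 77 94 83 115 | g 145 160 221 220 154 152 159 201 228 224 220 217 148 148 221 227 230 226 236 224 233 225 226 163
68 r-b 24 29 18 17 24 104 93 93 91 92 93 95 41 55 74 72 69 70 71 74 75 76 73 112 | g 140 154 177 162 163 225 172 181 234 224 223 215 178 138 241 235 236 236 236 234 234 234 236 141
60 r-b 6 23 6 9 9 10 18 5 74 79 76 95 34 42 90 77 83 80 78 76 75 7
[... 930 characters left out ...]
b 61 59 62 63 78 88 85 86 87 81 67 86 86 90 90 88 87 89 87 86 86 84 82 74 | g 73 73 75 75 88 99 96 100 97 94 79 100 101 101 99 103 99 101 101 95 96 97 93 91
68 r-b 94 75 69 76 133 136 139 138 137 111 83 138 138 135 135 137 135 135 135 134 136 136 124 72 | g 109 90 82 88 160 180 180 178 179 131 98 176 185 185 185 186 186 186 187 188 183 177 143 85
60 r-b 91 85 72 80 73 70 78 53 62 48 48 84 104 112 102 100 104 88 87 86 89 104 131 75 | g 106 100 94 114 121 114 128 141 119 85 90 115 164 197 148 137 214 229 229 229 227 217 156 88
50 r-b 78 76 70 74 63 53 24 21 21 30 20 17 17 13 12 75 72 63 64 64 63 94 135 75 | g 88 89 93 121 113 100 124 134 96 138 89 71 65 68 65 133 239 241 241 240 241 227 168 88
```

Run:
```python
from m import *
c=bot.read_camera("top"); I=c["image"].astype(int); f=I[...,0]-I[...,2]; g=I.mean(2)
print("top cols 220-252")
for v in range(182,228): print(v,''.join('#' if f[v,u]<50 and f[v,u]>-2 and g[v]  [u]<215 else '.' for u in range(220,253)))
c=bot.read_camera("scene"); I=c["image"].astype(int); f=I[...,0]-I[...,2]; g=I.mean(2)
print("scene cols 222-292")
for v in range(208,252): print(v,''.join('#' if f[v,u]<50 and f[v,u]>-2 else '.' for u in range(222,293)))
```

```text
top cols 220-252
182 .................................
183 .................................
184 .................................
185 ....................#............
186 ..................####...........
187 ..................#####..........
188 ..................######.........
189 ...................######.......#
190 ....................######......#
191 .....................#######.....
192 .....................###..##.....
193 ......................#######....
194 .......................#######...
195 ........##..............########.
196 ......#####.............########.
197 .......####..............#######.
198 ........####.............######..
199 .........####............######..
200 ..........####..........#######..
201 ...........####.......######..#..
202 ............####......######..#..
203 .............####......######.#..
204 .............##..#.....#######...
205 ..............#####.....######...
206 ...............####.....######...
207 ...............####......#####...
208 ..............#####.......####...
209 ............####...........###...
210 ............###
[... 3327 characters left out ...]
................
243 .................................##................##..................
244 ..................................................##...................
245 .................................................##....................
246 ................................................##.....................
247 ...............................................##......................
248 ..............................................##.......................
249 .............................................##........................
250 ............................................##.........................
251 ............................................#..........................
```

Run:
```python
from m import *
O=np.array([553,-47]);a=np.radians(80);X=np.array([np.cos(a),np.sin(a)]);Y=np.array([-X[1],X[0]])
t=bot.read_camera("top"); s=bot.read_camera("scene")
for u,v in((233.5,221.5),(233,215),(233,209.5),(236,206),(229,197),(242,211)):
    print((u,v))
    for z in (10,25,40,50,60,70):
        p=at(t,u,v,z); d=p[:2]-O; print("  z",z,"S",np.round([d@X,d@Y]),"scene",proj(s,p).round(1))
I=t["image"].astype(int); print("top raw rows206-226, cols228-238 (gray/r-b)")
for v in range(206,227): print(v,' '.join(f"{int(I[v,u].mean())}/{I[v,u,0]-I[v,u,2]}" for u in range(228,240)))
I=s["image"].astype(int); print("scene rows 220-238 cols 262-282")
for v in range(220,240): print(v,' '.join(f"{int(I[v,u].mean())}/{I[v,u,0]-I[v,u,2]}" for u in range(258,282)))
```

```text
(233.5, 221.5)
  z 10 S [70. 79.] scene [267.6 244.8]
  z 25 S [69. 79.] scene [268.  240.8]
  z 40 S [69. 79.] scene [268.3 236.7]
  z 50 S [68. 79.] scene [268.5 233.9]
  z 60 S [68. 79.] scene [268.8 231.1]
  z 70 S [68. 79.] scene [269.  228.3]
(233, 215)
  z 10 S [75. 61.] scene [261.  242.8]
  z 25 S [74. 61.] scene [261.4 238.7]
  z 40 S [73. 61.] scene [261.8 234.7]
  z 50 S [73. 61.] scene [262.  231.9]
  z 60 S [72. 61.] scene [262.3 229.1]
  z 70 S [72. 61.] scene [262.6 226.4]
(233, 209.5)
  z 10 S [77. 44.] scene [255.6 240.7]
  z 25 S [77. 45.] scene [256.  236.7]
  z 40 S [76. 45.] scene [256.4 232.7]
  z 50 S [75. 45.] scene [256.7 230. ]
  z 60 S [75. 45.] scene [257.  227.2]
  z 70 S [74. 46.] scene [257.3 224.4]
(236, 206)
  z 10 S [70. 33.] scene [253.6 237.4]
  z 25 S [69. 33.] scene [254.1 233.5]
  z 40 S [69. 34.] scene [254.5 229.5]
  z 50 S [68. 34.] scene [254.8 226.8]
  z 60 S [68. 34.] scene [255.1 224.1]
  z 70 S [68. 35.] scene [255.4 221.3]
(229, 197)
  z 10 S [95.  9.] scene [241.4 238.9]
  z 25 S [94. 10.] scene [241.9 234.9]
  z 40 S [93. 11.] scene 
[... 4888 characters left out ...]
/141 148/132 104/101 77/72 72/62 70/64 78/66 72/64 69/70 75/65 72/55 74/30
236 98/26 81/20 74/18 65/18 66/12 74/19 79/27 78/39 75/51 79/63 96/84 122/113 129/117 110/99 78/71 72/64 69/67 70/64 75/67 74/67 79/63 69/54 69/32 84/1
237 73/20 67/17 64/17 59/14 63/17 72/35 98/69 112/93 97/83 86/74 82/72 86/75 88/82 81/69 70/65 70/63 70/68 77/65 75/70 78/71 80/60 72/39 70/7 95/-11
238 64/15 65/14 64/16 76/30 86/48 108/82 145/119 156/134 138/127 109/103 83/79 73/69 72/65 71/63 74/63 72/66 72/66 79/69 82/71 77/72 74/54 76/16 98/-12 116/-21
239 64/17 72/25 91/49 113/74 139/103 161/125 171/142 177/142 161/140 124/115 93/80 65/68 73/63 67/63 70/64 74/64 71/66 80/70 84/73 76/56 74/20 93/-9 127/-21 139/-17
```

Emit:
drive_effector --plan '{"deltas":[[1,30,5,0,-0.1,0],[3,75,12,0,-0.25,0],[5,120,20,0,-0.4,0],[7,165,28,0,-0.55,0],[9,210,40,0,-0.7,0],[11,256,48,0,-0.85,0],[11,256,90,0,-0.85,0],[11,256,130,0,-0.85,0],[11,256,165,0,-0.85,0],[11,256,180,0,-0.85,0],[11,256,180,0,-0.85,0],[11,256,180,0,-0.85,0]]}' --finger_gap 44

```text
clock: 17.5
position: [441.0, 35.1, 255.3]
tool_rot: [[-0.695, 0.173, 0.698], [0.123, 0.985, -0.121], [-0.709, 0.002, -0.706]]
ft_force: [0.4, -0.2, -0.4]
gripper_width: 44.0
finger_force: 0.0
```

Run:
```python
from m import *
O=np.array([553,-47]);a=np.radians(80);X=np.array([np.cos(a),np.sin(a)]);Y=np.array([-X[1],X[0]])
for i in range(3): t=bot.read_camera("top")
o=bot.get_obs(); d=o["position"][:2]-O; R=o["tool_rot"]; M=np.array([[*X,0],[*Y,0],[0,0,1]]); print("S",d@X,d@Y,o["position"][2]); print((M@R).round(3))
I=t["image"].astype(int); print([(int(I[222,u].mean()),I[222,u,0]-I[222,u,2]) for u in range(230,238)])
```

```text
S 60.65331489250415 123.6818453075773 256.0332463917265
[[-0.003  1.     0.   ]
 [ 0.704  0.002 -0.71 ]
 [-0.71  -0.002 -0.704]]
[(158, np.int64(144)), (117, np.int64(59)), (160, np.int64(31)), (215, np.int64(34)), (213, np.int64(29)), (184, np.int64(38)), (185, np.int64(113)), (186, np.int64(135))]
```

Emit:
drive_effector --plan '{"deltas":[[0,0,0,0,0,0]]}'

```text
clock: 17.75
position: [441.8, 33.9, 256.1]
tool_rot: [[-0.694, 0.173, 0.699], [0.121, 0.985, -0.123], [-0.71, -0.001, -0.704]]
ft_force: [0.9, 0.2, 0.3]
gripper_width: 44.0
finger_force: 0.0
```

```bash
python3 -c "
from rig import bot
o=bot.get_obs();print(o['joint_pos'].round(3) if hasattr(o['joint_pos'],'round') else o['joint_pos'])"
```

```text
[ 0.053 -0.123  2.375 -0.963  0.196 -0.457]
```

Emit:
drive_effector --plan '{"deltas":[[0,0,0,0,0.15,0],[0,0,0,0,0.3,0],[0,0,0,0,0.45,0],[0,0,0,0,0.6,0],[0,0,0,0,0.72,0],[0,0,0,0,0.785,0],[0,0,0,0,0.785,0],[0,0,0,0,0.785,0]]}' --finger_gap 40

```text
clock: 18.55
position: [445.4, 32.6, 256.0]
tool_rot: [[-0.985, 0.175, 0.004], [0.175, 0.985, -0.0], [-0.004, 0.0, -1.0]]
ft_force: [-0.2, -0.9, -0.1]
gripper_width: 40.1
finger_force: 0.0
```

Create st.py:
```python
from m import *
O=np.array([553,-47]);a=np.radians(80);X=np.array([np.cos(a),np.sin(a)]);Y=np.array([-X[1],X[0]])
for i in range(2): t=bot.read_camera("top")
o=bot.get_obs(); d=o["position"][:2]-O; R=o["tool_rot"]; M=np.array([[*X,0],[*Y,0],[0,0,1]]); print("S",d@X,d@Y,o["position"][2],o["clock"],o["ft_force"]); print((M@R).round(3)); print(np.round(o["joint_pos"],3))
```

```bash
python3 st.py
```

```text
S 60.00519230558994 123.63951097988549 255.08324737515787 18.65 [-0.14053949  0.67468082 -0.60356424]
[[ 0.001  1.    -0.   ]
 [ 1.    -0.001 -0.005]
 [-0.005 -0.    -1.   ]]
[-8.000e-02  1.100e-01  1.811e+00 -1.000e-03  1.215e+00 -1.475e+00]
```

Emit:
drive_effector --plan '{"deltas":[[-5,1,0,0,0,0.15],[-10,3,0,0,0,0.3],[-15,5,0,0,0,0.45],[-20,7,0,0,0,0.6],[-25,9,5,0,0,0.75],[-30,11,10,0,0,0.9],[-35,13,15,0,0,1.05],[-40,15,20,0,0,1.2],[-44,15.5,30,0,0,1.35],[-44,15.5,50,0,0,1.5],[-44,15.5,75,0,0,1.571],[-44,15.5,75,0,0,1.571]]}'

```text
clock: 19.85
position: [483.6, 42.3, 178.6]
tool_rot: [[0.173, 0.985, -0.001], [0.985, -0.173, -0.0], [-0.001, -0.001, -1.0]]
ft_force: [-0.1, -0.3, 0.1]
gripper_width: 39.9
finger_force: 0.0
```

```bash
python3 st.py
```

```text
S 76.18348478584026 81.26223674007888 181.13058449519082 19.95 [0.52344669 1.11549371 0.57494643]
[[ 1.     0.003  0.   ]
 [ 0.003 -1.    -0.003]
 [ 0.     0.003 -1.   ]]
[-0.055  0.264  1.821 -0.     1.053  0.117]
```

Emit:
drive_effector --plan '{"deltas":[[0,0,40,0,0,0],[0,0,70,0,0,0],[0,0,90,0,0,0],[0,0,105,0,0,0],[0,0,112,0,0,0],[0,0,112,0,0,0]]}'

```text
clock: 20.55
position: [488.2, 41.9, 69.2]
tool_rot: [[0.172, 0.985, 0.004], [0.985, -0.172, -0.0], [0.0, 0.004, -1.0]]
ft_force: [-0.1, 0.7, -0.1]
gripper_width: 40.2
finger_force: 0.0
```

Emit:
drive_effector --plan '{"deltas":[[0,0,0,0,0,0],[0,0,0,0,0,0],[0,0,0,0,0,0],[0,0,0,0,0,0],[0,0,0,0,0,0],[0,0,0,0,0,0]]}' --finger_gap 0 --grip_force 15

```text
clock: 21.15
position: [491.1, 41.6, 70.5]
tool_rot: [[0.173, 0.985, 0.01], [0.985, -0.173, -0.001], [0.001, 0.01, -1.0]]
ft_force: [3.2, -0.5, 7.1]
gripper_width: 18.1
finger_force: 16.5
```

```bash
python3 st.py
```

```text
S 76.49386543146389 76.35318105809623 70.47756966708316 21.25 [ 3.26724926 -1.0061238   6.94769649]
[[ 1.     0.     0.001]
 [ 0.    -1.    -0.01 ]
 [ 0.001  0.01  -1.   ]]
[-0.056  0.435  1.922 -0.     0.776  0.119]
```

Emit:
drive_effector --plan '{"deltas":[[0,0,-10,0,0,0],[0,0,-25,0,0,0],[0,0,-45,0,0,0],[0,0,-65,0,0,0],[0,0,-70,0,0,0],[0,0,-70,0,0,0],[0,0,-70,0,0,0]]}'

```text
clock: 21.95
position: [487.0, 42.0, 138.3]
tool_rot: [[0.174, 0.985, 0.002], [0.985, -0.174, -0.0], [0.0, 0.002, -1.0]]
ft_force: [-0.4, -0.1, -0.2]
gripper_width: 12.4
finger_force: 16.6
```

Emit:
drive_effector --plan '{"deltas":[[10,10,0,0,0,0],[25,27,0,0,0,0],[40,45,0,0,0,0],[55,60,0,0,0,0],[61,66,0,0,0,0],[61,66,0,0,0,0],[61,66,0,0,0,0]]}'

```text
clock: 22.65
position: [562.5, 90.5, 138.4]
tool_rot: [[0.173, 0.985, 0.001], [0.985, -0.173, -0.0], [-0.0, 0.002, -1.0]]
ft_force: [0.5, -0.7, -0.5]
gripper_width: 11.9
finger_force: 16.5
```

```bash
python3 st.py
```

Run:
```python
from m import *
c=bot.read_camera("scene"); I=c["image"].astype(int); f=I[...,0]-I[...,2]
print("scene cols 200-280")
for v in range(170,250,2): print(v,''.join('#' if -2<f[v,u]<50 else '.' for u in range(195,280)))
```

```text
S 136.69892417572404 14.669649195631715 138.7295871918324 22.75 [ 0.44031103  0.02552188 -0.9814597 ]
[[ 1.    -0.    -0.   ]
 [-0.    -1.    -0.002]
 [-0.     0.002 -1.   ]]
[ 3.800e-02  4.240e-01  1.690e+00 -1.000e-03  1.025e+00  2.130e-01]
scene cols 200-280
170 ##########.....#......############..#########.#######################################
172 #####...##..##.......################.##.############################################
174 ####..#.#.#..##..####################################################################
176 .######.#.###.....###################################################################
178 ###################.#####..##########################################################
180 ######
[... 2439 characters left out ...]
..........................................###....######...............
236 ..##...................................................###############...............
238 ..##........................................##################......................#
240 ...#........................................############..........................##.
242 ...#........................................##..................................##...
244 ....###.......................................................................#......
246 .......###..................................................................##.......
248 ...........###............................................................##.........
```

Emit:
drive_effector --plan '{"deltas":[[0,0,20,0,0,0],[0,0,40,0,0,0],[0,0,50,0,0,0],[0,0,54,0,0,0],[0,0,54,0,0,0]]}'

```text
clock: 23.3
position: [563.3, 90.3, 84.9]
tool_rot: [[0.174, 0.985, 0.003], [0.985, -0.174, -0.0], [0.0, 0.003, -1.0]]
ft_force: [0.3, 0.5, -0.3]
gripper_width: 12.1
finger_force: 16.5
```

```bash
python3 st.py;  python3 - <<'E'
from m import *
c=bot.read_camera("scene"); 
O=np.array([553,-47]);a=np.radians(80);X=np.array([np.cos(a),np.sin(a)]);Y=np.array([-X[1],X[0]])
I=c["image"].astype(int); f=I[...,0]-I[...,2]
for v in range(210,262,2): print(v,''.join('#' if -2<f[v,u]<50 else '.' for u in range(195,270)))
for y in(-40,-20,0,15): print(y,[proj(c,[*(O+136*X+y*Y),z]).round().tolist() for z in(6,20,40,65)])
E
```

```text
S 137.30877542243272 12.899878578744776 85.75484651931907 23.4 [ 0.16461092  0.05911226 -0.41577107]
[[ 1.    -0.     0.001]
 [-0.    -1.    -0.005]
 [ 0.001  0.005 -1.   ]]
[ 0.038  0.496  1.732 -0.     0.909  0.213]
210 .......................#######################.#.#.######.#.#.#...#.######.
212 ......................##.#########..#...##########.....#..#.....#....####..
214 ....................##.....#######..###.#############.#..##.######.#####...
216 ..................#............######..###.######...#...###...#.#######....
218 ...............##..............#####.############...###...#...########.....
220 .............#..................###.#######################..#######.......
222 ...........#....................##############...#################.........
224 ........##.......................##################################........
226 ......##.........................####################
[... 955 characters left out ...]
....#...................##.
252 ..................###.................................................##...
254 .....................###.............................................#.....
256 .........................###......................................##.......
258 ............................####................................##.........
260 ................................###...........................##...........
-40 [[218.0, 241.0], [218.0, 237.0], [218.0, 232.0], [218.0, 225.0]]
-20 [[224.0, 244.0], [224.0, 240.0], [224.0, 235.0], [224.0, 228.0]]
0 [[230.0, 247.0], [230.0, 243.0], [230.0, 238.0], [230.0, 231.0]]
15 [[234.0, 249.0], [234.0, 246.0], [234.0, 241.0], [234.0, 234.0]]
```

Emit:
drive_effector --plan '{"deltas":[[0,0,4,0,0,0],[0,0,8,0,0,0],[0,0,8,0,0,0]]}'

```text
clock: 23.75
position: [564.6, 90.3, 78.5]
tool_rot: [[0.173, 0.985, 0.006], [0.985, -0.173, -0.001], [0.0, 0.006, -1.0]]
ft_force: [-1.9, -0.9, 12.7]
gripper_width: 12.0
finger_force: 17.1
```

Emit:
drive_effector --plan '{"deltas":[[0,0,0,0,0,0],[0,0,0,0,0,0],[0,0,0,0,0,0],[0,0,0,0,0,0]]}' --finger_gap 60

```text
clock: 24.15
position: [563.5, 90.6, 76.9]
tool_rot: [[0.173, 0.985, 0.003], [0.985, -0.173, -0.0], [0.0, 0.003, -1.0]]
ft_force: [0.1, 0.2, -0.3]
gripper_width: 40.9
finger_force: 0.0
```

Emit:
drive_effector --plan '{"deltas":[[0,0,-25,0,0,0],[0,0,-60,0,0,0],[0,0,-110,0,0,0],[50,0,-150,0,0,0],[100,0,-150,0,0,0],[150,0,-150,0,0,0],[190,0,-150,0,0,0],[190,0,-150,0,0,0],[190,0,-150,0,0,0]]}'

```text
clock: 25.05
position: [595.7, 278.7, 226.5]
tool_rot: [[0.171, 0.985, 0.003], [0.985, -0.171, -0.001], [-0.0, 0.003, -1.0]]
ft_force: [-1.1, 0.1, -0.1]
gripper_width: 60.0
finger_force: 0.0
```

Run:
```python
from m import *
c=bot.read_camera("top"); I=c["image"].astype(int); f=I[...,0]-I[...,2]; g=I.mean(2)
for v in range(165,228): print(v,''.join('#' if -2<f[v,u]<55 and g[v,u]<215 else '.' for u in range(195,256)))
c=bot.read_camera("scene"); I=c["image"].astype(int); f=I[...,0]-I[...,2]
for v in range(206,262,2): print(v,''.join('#' if -2<f[v,u]<50 else '.' for u in range(195,290)))
```

```text
165 ........................................####.................
166 ..............................................###............
167 ............#.......................................####.....
168 ............#..............................................##
169 ............#................................................
170 ............#................................................
171 ############.................................................
172 ...........#.................................................
173 ..
[... 5723 characters left out ...]

248 ...........###............................................................##...................
250 ...............###......................................................##.....................
252 ..................###.................................................##.......................
254 .....................####...........................................##.........................
256 .........................###......................................##...........................
258 ............................####................................##.............................
260 ................................###...........................##...............................
```

Run:
```python
from m import *
O=np.array([553,-47]);a=np.radians(80);X=np.array([np.cos(a),np.sin(a)]);Y=np.array([-X[1],X[0]])
def S(p): d=p[:2]-O; return np.round([d@X,d@Y]).tolist()
s=bot.read_camera("scene"); t=bot.read_camera("top")
for u,v in((276,227),(268,228),(259,223),(237,228),(240,240),(263,236)): print((u,v),[(z,S(at(s,u,v,z)),proj(t,at(s,u,v,z)).round(1).tolist()) for z in(10,25,40,55)])
f=(s["image"][...,0].astype(np.float32)-s["image"][...,2]);g=s["image"].mean(2).astype(np.float32)
def prof(pts):
    p=np.float32([proj(s,q) for q in pts])[None]; q=lambda im:cv2.remap(im,p[...,0].copy(),p[...,1].copy(),1)[0].astype(int).tolist(); print(*[f"{a}/{b}" for a,b in zip(q(f),q(g))])
prof([[*(O-26*X+y*Y),45] for y in range(-80,88,8)])
for y in (79,82): prof([[*(O+x*X+y*Y),45] for x in range(-24,168,8)])
I=s["image"].astype(int)
for v in range(220,240): print(v,' '.join(f"{int(I[v,u].mean())}/{I[v,u,0]-I[v,u,2]}" for u in range(254,284)))
o=bot.get_obs();print(o["clock"])
```

```text
(276, 227) [(10, [-2.0, 59.0], [258.4, 218.4]), (25, [12.0, 67.0], [253.6, 220.4]), (40, [25.0, 75.0], [248.6, 222.4]), (55, [39.0, 83.0], [243.5, 224.4])]
(268, 228) [(10, [15.0, 43.0], [253.6, 212.3]), (25, [28.0, 51.0], [248.8, 214.3]), (40, [42.0, 60.0], [243.8, 216.3]), (55, [55.0, 68.0], [238.7, 218.4])]
(259, 223) [(10, [14.0, 11.0], [255.7, 201.9]), (25, [27.0, 20.0], [250.9, 203.8]), (40, [41.0, 29.0], [245.9, 205.8]), (55, [54.0, 37.0], [240.8, 207.9])]
(237, 228) [(10, [68.0, -26.0], [239.7, 186.8]), (25, [81.0, -17.0], [235.0, 188.7]), (40, [93.0, -8.0], [230.0, 190.7]), (55, [106.0, 2.0], [224.9, 192.8])]
(240, 240) [(10, [101.0, 9.0], [227.1, 196.5]), (25, [113.0, 18.0], [222.3, 198.5]), (40, [125.0, 26.0], [217.4, 200.5]), (55, [137.0, 35.0], [212.3, 202.6])]
(263, 236) [(10, [50.0, 50.0], [241.7, 212.8]), (25, [63.0, 58.0], [236.9, 214.8]), (40, [75.0, 66.0], [232.0, 216.8]), (55, [88.0, 74.0], [226.9, 218.8])]
82/161 43/129 94/144 89/132 47/97 45/100 43/101 46/99 49/98 48/100 48/104 51/97 49/95 51/84 55/74 53/78 54/74 53/75 56/80 106/124 71/93
105/121 112/127 91/97 9
[... 3682 characters left out ...]
 74/64 69/65 75/66 69/67 78/66 77/53 89/26 122/-7 142/-18
237 136/31 123/32 122/35 114/44 107/40 94/36 85/29 97/18 104/19 106/25 106/54 124/97 157/125 170/140 180/134 168/141 143/128 107/98 79/69 70/61 68/64 72/63 75/63 75/68 75/66 70/54 77/28 95/-2 129/-15 149/-19
238 94/21 94/26 107/48 124/71 119/77 113/72 104/60 102/50 106/53 108/67 128/95 156/123 172/135 181/132 171/138 145/128 105/100 80/72 72/62 72/61 69/68 77/66 80/68 70/63 75/54 81/23 96/-1 115/-15 142/-19 155/-17
239 78/28 92/48 132/83 171/110 182/111 177/112 167/107 154/100 156/104 159/116 162/129 173/136 178/137 171/138 143/128 109/99 71/74 72/61 68/58 76/66 71/63 75/67 75/64 71/56 74/29 99/-2 126/-18 134/-16 146/-18 148/-23
25.25
```

Run:
```python
from m import *
O=np.array([553,-47]);X=np.array([np.cos(np.radians(80)),np.sin(np.radians(80))]);Y=np.array([-X[1],X[0]])
c=bot.read_camera("top"); I=c["image"]; h=(I[...,0].astype(np.float32)-I[...,2])
for t in (-30,0,30,60):
    s=np.arange(-25,25,.5); p=np.float32([proj(c,[*(O+(170+a)*X+t*Y),45]) for a in s])
    v=cv2.remap(h,p[None,:,0].copy(),p[None,:,1].copy(),cv2.INTER_LINEAR)[0]; print(t,s[np.where(v>65)[0].max()])
d=np.abs(cv2.imread("pics/top0.png")[...,::-1].astype(int)-I).sum(2)
for n,(a,b,e,f) in dict(bucket=(175,235,300,330),handle=(235,272,286,302),pliers=(250,276,188,230),scriber=(254,268,242,286),hammer=(240,275,308,382)).items(): print(n,np.median(d[a:b,e:f]),(d[a:b,e:f]>90).mean())
```

```text
-30 -1.5
0 -1.0
30 -2.0
60 -1.5
bucket 71.0 0.1111111111111111
handle 59.0 0.006756756756756757
pliers 50.0 0.0
scriber 53.0 0.003246753246753247
hammer 52.0 0.0
```

Tray hasn't moved, the handle is back at rest, and the pliers, scriber and hammer haven't moved. Handing in.

```bash
python3 -c "
from rig import bot
print(bot.sign_off())"
```

```text
the job is handed in; nothing more can be done
None
```

I handed the job in at about 25 s: the bucket is empty and back at rest, and the camera checks put all four punches in the tray, though the one half under the bucket was only partly visible. One punch had come to rest on the tray's rim and I re-laid it with the gripper. During that, two wrist joints read about 0.003 to 0.004 rad past their range limits (J4 -0.963, J5 0.196), which could count against the run.

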